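Fit the spring collar on a feed clutch

TASK

Fit the knurled steel collar to the upright shaft of the green feed drive: set it over the end of the shaft, turn it until the keyway hidden in its underside drops over the cross pin, and push it straight down against the spring until it is fully home, with the circlip groove of the shaft standing clear above it. Finish while still gripping the collar and pressing it fully home, so that I can snap the circlip in, and leave the other things on the bench where they are.

Things in the scene. Friction and masses are not known exactly. Their poses are not given: they have to be found in the camera images.
- collar: Knurled steel collar, loose, right way up on the bench: 50 mm across, 32 mm tall, 0.26 kg, 20.5 mm through bore. Origin: centre of its underside, z up. One keyway, 9 mm wide and 12 mm deep, runs right across its underside along its own x axis, to 20 mm either side of the centre; a skirt hides it from outside. It fits over the pin every half turn.
- feed_drive: Green worm gear unit with a grey motor lying to its -y side, on a steel plate fixed to the bench. Origin: on the shaft's axis at bench height; x, y along the plate's sides. Plate from -65 to 105 mm in x, -230 to 60 in y; housing (radius 58 mm round the shaft, box out to x = 89) tops at 118 mm, the motor's terminal box at 135 mm. The worm holds the shaft: it does not turn.
- shaft_tip (a point): Centre of the top end of the upright output shaft, 196 mm above the bench; axes as the feed drive's. Shaft 18 mm thick, its last 4 mm chamfered to 13 mm. Circlip groove 8 to 10 mm below the tip. A collar fully home has its underside 43 mm below the tip, its top 11 mm below.
- pin_centre (a point): Centre of the cross pin through the shaft, 34 mm below the tip. Pin 6 mm thick, 34 mm long, level, within 45 degrees of the feed drive's x axis either way; this point's axes are the feed drive's, not the pin's. A collar not lined up rests on it, underside 31 mm below the tip. Lined up within 0.09 rad it drops 6 mm freely onto the spring cup; 6 mm on, the keyway's roof stops on the pin: home.
- spring_cup (a joint): How far the spring cup (45 mm across, round the shaft just under the pin, its top 37 mm below the tip) is pressed down, m: 0 when up (spring pushes with 7 N), 0.006 with the collar fully home (12 N). The spring lifts the collar again if it is not held down. Below it: pressure plate 62 mm and sprocket 87 mm across, 59 mm and more below the tip.
- bearing: ball bearing, a plain smooth ring 52 mm across, 15 mm tall, bore 25 mm, dark seal between its races; origin: centre of its underside
- bush: smooth aluminium spacer bush, 45 mm across, 40 mm tall, bore 24 mm, no knurling; origin: centre of its underside
- pliers: circlip pliers lying flat, 160 mm long, black rubber handles; origin: under the pivot
- spanner: steel spanner lying flat, 200 mm long; origin: under its middle
- mallet: mallet with white plastic faces and a wooden handle, lying on its side, 255 mm long; origin: under its head
- grease_tin: round grey tin, 72 mm across, 55 mm tall; origin: centre of its underside
- screwdriver: screwdriver lying flat, 200 mm long, black handle; origin: under its middle

How it is judged:
On the way, in this order (a step that is already met when the one before it is completed fails the run):
1. the collar is over the end of the shaft (horizontal distance between collar and shaft_tip below 0.005 m and z of collar in the frame of shaft_tip below -0.012 m and angle between collar's own z axis and vertical below 0.15 rad), for 0.1 s.
2. the keyway has dropped over the pin (horizontal distance between collar and shaft_tip below 0.004 m and z of collar in the frame of shaft_tip below -0.035 m), for 0.2 s.
At the end, for the whole second after the job is handed in: Through the last second the fingers touch the collar (over 3 N) and hold it still (under 20 mm/s), pressed home: within 4 mm of the shaft's axis, leaning under 0.1 rad, its underside at least 41.5 mm below the shaft's tip (43 is home), the spring cup at least 4.5 mm down (horizontal distance between collar and shaft_tip below 0.004 m and z of collar in the frame of shaft_tip below -0.0415 m and angle between collar's own z axis and vertical below 0.1 rad and value of joint spring_cup above 0.0045 m and contact force between the fingers and collar above 3 N and linear speed of collar below 0.02 m/s); the arm keeps its last pose, push and grip.
It fails at once if another thing on the bench is disturbed (moved more than 30 mm) (distance of any of bearing, bush, pliers, spanner, mallet, grease_tin, screwdriver from where it was at the start of the episode above 0.03 m).
It also fails if it takes over 58 s, if anything falls off the work surface, if the arm or the gripper's body presses on something with over 40 N, if the wrist force passes 120 N, or if a joint passes its speed limit or range.

ROBOT

A 6-joint arm with a two-finger parallel gripper is mounted at the origin on the work surface. World frame = base frame: x ahead of the robot, y to its left, z up, the work surface at z = 0. Lengths are in m, angles in rad, forces in N, time in s.
With the tool pointing down it reaches from about 0.375 to 0.975 m from the base axis. Payload 3.8 kg.
Tool frame: the origin (TCP) lies at the very end of the fingers, on their centre line; the grasp point (between the pads) lies 19 mm behind it; z points along the fingers, y is the direction in which the jaws open and shut (so a half turn about z gives the same grasp; the last joint's range is limited). The gripper opens to 85 mm and grips with 20 to 120 N. Pads are 22 mm wide; open, the fingers measure 114 mm over their backs; the gripper's body (76 mm by 85 mm) begins 54 mm behind the grasp point. The pads swing forward as they close: fully open they stand 13 mm farther back than shut.
Start: joints at [-1.146, 0.264, 1.604, -0, 1.274, -0.037], TCP at [0.301, -0.604, 0.231] pointing down, gripper open.
Joint ranges: [-2.63, 2.63], [-0.94, 2.18], [0.31, 2.57], [-1.31, 4.45], [0, 2.66], [-2.55, 2.55]. Speed limits (rad/s): [2.57, 2.57, 3.14, 3.14, 3.14, 3.14].

INTERFACE

Orientations are given as a rotation vector (axis times angle).
In Python, from workcell import read_state, read_camera, camera_info, finish_job gives the robot as it stands. The module is installed in compiled form; this text tells all that it offers.
- The arm moves only by the tool play_rows, never from a script. Its argument "motion" is a list of rows, each a list of 5 numbers: the shift along the tool's x, y, z in units of 1000 mm (1.0 is 1000 mm), then the turn about the tool's z in units of 2 pi rad (1.0 is 2 pi rad), then the finger opening in mm, from 0 to 85.4. A call has 1 to 5 rows; each row shifts and turns the commanded pose from where the row before left it, along the tool's axes as they then stand; what a row does not reach is not made up. A row lasts 1/8 s, in which the tool goes at most 62.5 mm and 10.7 degrees, less where a joint would pass 70% of its speed; a pose out of reach is approached as far as the arm can. A call with a number of a shift or a turn outside -1 to 1 is refused whole. A call with a gripper value outside its range is refused whole. The fingers move at their own pace and stop on an object; "squeeze" is the grip in N (left out, the last holds). Time passes only in rows, so rows that do not move let the fingers close. It gives the time, the measured TCP pose, the force and the opening at its end, in the units of the state.
- read_state(): the state, without advancing time (a new reading comes with each control period).
- read_camera(name): name is "scene" or "top" or "wrist"; returns the picture (420x560x3 uint8, red, green, blue); there is no depth.
- camera_info(name): a dict with "intrinsics" (3x3 intrinsics, pixels), "pose" (4x4, takes a point from camera to world coordinates). Camera axes: x right, y down, z forward; pixel columns grow to the right and rows downward; lengths in m; the calibration is good to about 2 mm. A picture is of the moment at which its call begins: read the wrist's pose just before it. camera_info takes no time and is no camera call; for the wrist camera it gives the pose at the moment of the call.
- finish_job(): hands the job in, once; it reports no verdict.
The state is a dict: "time": time; "q": joint angles; "joint_vel": joint speeds; "joint_torque": joint torques, N m; "tool_pos": TCP position; "tcp_rot": TCP orientation; "wrist_force": force on the tool from outside, world axes, zero at the start; "torque": the same for the moment, N m; "width": opening from 0.0 (shut) to 1.0 (fully open).
Only numpy, scipy, OpenCV 4.12 (cv2) and the standard library are available. Lean on these libraries where they do the work, as an engineer would, in place of code of your own. Each camera call takes 0.05 s, during which the arm holds its last target. There are 200 camera calls.

## Working session

There is one attempt and no reset: what is moved stays moved. The work goes in short steps, Python scripts to look and compute and a tool call to move; the robot and the scene stay as the last step left them, time stands still between calls to the robot, and variables do not carry over. Pictures are saved under pics/ and viewed, about 8 in all and at most 12, crops included, and the job is handed in when it is done.

Besides the shell and the picture viewer there is one more tool, called after ">>>" as name(argument=value, ...), one argument or row to a line, values as JSON. play_rows: Moves the arm, as the interface text tells. Shifts and turns lie within -1 to 1; 1 stands for 1000 mm of shift or 2 pi rad of turn. Its arguments: {"type":"object","properties":{"motion":{"type":"array","items":{"type":"array","items":{"type":"number"}}},"squeeze":{"type":"number"}},"required":["motion"]}

```bash
mkdir -p pics
cat > h.py <<'E'
import numpy as np, cv2
from workcell import *
from scipy.spatial.transform import Rotation as R
def shot(name,fn):
    info=camera_info(name); im=read_camera(name); cv2.imwrite('pics/'+fn,im[:,:,::-1]); np.savez('pics/'+fn[:-4],K=info['intrinsics'],T=info['pose']); return im,info
def load(fn):
    d=np.load('pics/'+fn+'.npz'); return cv2.imread('pics/'+fn+'.png'),dict(intrinsics=d['K'],pose=d['T'])
def ray(info,u,v):
    K,T=np.array(info['intrinsics']),np.array(info['pose'])
    return T[:3,3],T[:3,:3]@(np.linalg.inv(K)@[u,v,1])
def onplane(info,u,v,z):
    o,d=ray(info,u,v); return o+d*(z-o[2])/d[2]
def proj(info,p):
    K,T=np.array(info['intrinsics']),np.array(info['pose'])
    c=K@(T[:3,:3].T@(np.asarray(p)-T[:3,3])); return c[:2]/c[2]
def meet(a,b):
    (o1,d1),(o2,d2)=a,b; A=np.c_[d1,-d2]; s=np.linalg.lstsq(A,o2-o1,rcond=None)[0]
    return (o1+d1*s[0]+o2+d2*s[1])/2, np.linalg.norm(o1+d1*s[0]-o2-d2*s[1])
E
python3 - <<'E'
from h import *
np.set_printoptions(precision=4,suppress=True)
for n in('top','scene'):
    im,i=shot(n,n+'0.png'); print(n,i)
print(read_state())
E
```

```text
top {'intrinsics': array([[498.1729,   0.    , 287.6866],
       [  0.    , 498.1729, 213.3139],
       [  0.    ,   0.    ,   1.    ]]), 'pose': array([[-0.0082, -0.9961,  0.0874,  0.4563],
       [-0.9997,  0.0102,  0.023 , -0.0348],
       [-0.0238, -0.0872, -0.9959,  1.5583],
       [ 0.    ,  0.    ,  0.    ,  1.    ]])}
scene {'intrinsics': array([[475.0192,   0.    , 282.3518],
       [  0.    , 475.0192, 206.4316],
       [  0.    ,   0.    ,   1.    ]]), 'pose': array([[-0.0816,  0.7452, -0.6619,  1.3523],
       [ 0.9967,  0.0604, -0.0549,  0.0657],
       [-0.0009, -0.6641, -0.7476,  0.9989],
       [ 0.    ,  0.    ,  0.    ,  1.    ]])}
{'time': 0.1, 'q': array([-1.1459,  0.2647,  1.6052, -0.    ,  1.2737, -0.0369]), 'joint_vel': array([ 0.0001, -0.0016, -0.0035, -0.0002,  0.0008,  0.0003]), 'joint_torque': array([  0.0012, -51.6708, -36.8588,  -0.0001,   0.0063,   0.    ]), 'tool_pos': array([ 0.3005, -0.6037,  0.2301]), 'tcp_rot': array([-3.0563, -0.7185,  0.0007]), 'wrist_force': array([-0.1641, -0.7848, -0.4752]), 'torque': array([ 0.0427, -0.0016, -0.0056]), 'width': 1.0044057116991036}
```

View pics/top0.png

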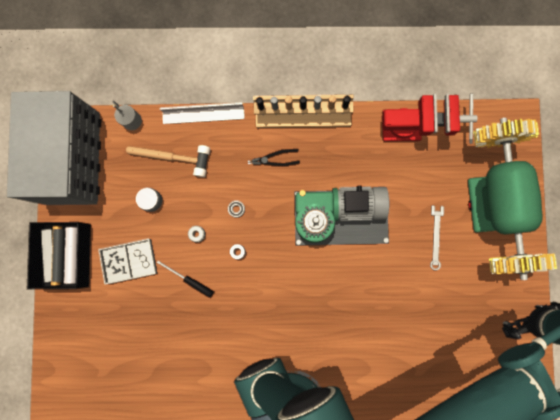

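View pics/scene0.png

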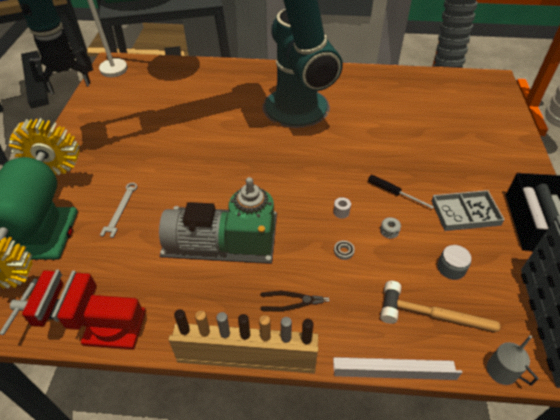

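The top view shows three rings: one at (196,234), the bearing at about (236,209) and a bright one at (237,252), with the drive's shaft near (316,222). In the scene view the same rings are at (391,228), (344,250) and (342,207), where the last one is tall and smooth, so it is the bush. The shaft tip is near (249,182). Next I'll enlarge these areas and work out positions.

Run:
```python
from h import *
np.set_printoptions(precision=4,suppress=True)
t,ti=load('top0'); s,si=load('scene0')
print('collar',onplane(ti,196,234,.032),onplane(si,391,222,.032))
print('ring2',onplane(ti,237,252,.04),onplane(si,342,201,.04))
print('tip',onplane(ti,316,221,.196),onplane(si,249,181,.196))
f=lambda im,x,y,w,h:cv2.resize(im[y:y+h,x:x+w],(400,300),interpolation=cv2.INTER_CUBIC)
m=np.vstack([np.hstack([f(t,176,190,80,60+15),f(t,280,180,80,60)]),np.hstack([f(s,320,190,100,75),f(s,210,165,80,60)])])
cv2.imwrite('pics/m.png',m)
```

```text
collar [0.5293 0.2833 0.032 ] [0.5279 0.2857 0.032 ]
ring2 [0.4729 0.1557 0.04  ] [0.4704 0.1559 0.04  ]
tip [ 0.554  -0.0807  0.196 ] [ 0.5674 -0.0787  0.196 ]
```

View pics/m.png

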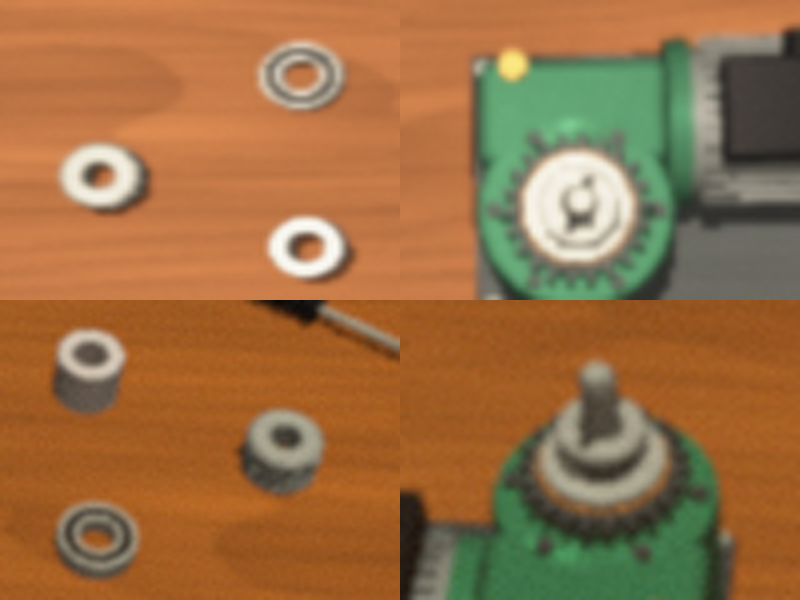

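The collar is the knurled ring at scene (391,228), about (0.528, 0.285). The smooth tall ring is the bush and the flat one is the bearing. The shaft tip is near (0.56, -0.08). Next I'll go over the shaft with the wrist camera.

```bash
cat >> h.py <<'E'
def plan(target,yawdeg=0):
    s=read_state(); r=R.from_rotvec(s['tcp_rot']).as_matrix(); d=r.T@(np.array(target)-s['tool_pos'])
    print('t',round(s['time'],2),'pos',s['tool_pos'].round(4),'q',s['q'].round(3),'F',s['wrist_force'].round(1),'w',round(s['width']*85.4,1))
    print('tool axes\n',r.round(3),'\ntool shift/1000mm',d.round(4))
E
python3 - <<'E'
from h import *
np.set_printoptions(precision=4,suppress=True)
plan([.50,-.08,.42]); i=camera_info('wrist'); s=read_state(); r=R.from_rotvec(s['tcp_rot']).as_matrix()
T=np.array(i['pose']); print(i['intrinsics'],r.T@(T[:3,3]-s['tool_pos']),r.T@T[:3,:3])
E
```

```text
t 0.1 pos [ 0.3005 -0.6037  0.2301] q [-1.146  0.265  1.605 -0.     1.274 -0.037] F [-0.2 -0.8 -0.5] w 85.8
tool axes
 [[ 0.895  0.446 -0.001]
 [ 0.446 -0.895  0.002]
 [ 0.    -0.002 -1.   ]] 
tool shift/1000mm [ 0.412  -0.3803 -0.1891]
[[353.1951   0.     283.4754]
 [  0.     353.1951 217.1848]
 [  0.       0.       1.    ]] [ 0.0731  0.0004 -0.142 ] [[-0.0003 -0.9587 -0.2845]
 [ 1.     -0.0003 -0.0002]
 [ 0.0001 -0.2845  0.9587]]
```

>>> play_rows(
  motion=[
    [0.046,-0.035,-0.016,0,85],
    [0.046,-0.035,-0.016,0,85],
    [0.046,-0.035,-0.016,0,85],
    [0.046,-0.035,-0.016,0,85],
    [0.046,-0.035,-0.006,0,85],
  ],
)

```text
time: 0.72
tool_pos: [0.4295, -0.3436, 0.3023]
tcp_rot: [3.057, 0.718, 0.002]
wrist_force: [0.5, -0.8, -0.6]
width: 0.999
```

>>> play_rows(
  motion=[
    [0.046,-0.035,0,0,85],
    [0.046,-0.035,0,0,85],
    [0.046,-0.035,0,0,85],
    [0.046,-0.035,0,0,85],
    [0.046,-0.035,0,0,85],
  ],
)

```text
time: 1.35
tool_pos: [0.5569, -0.0841, 0.3009]
tcp_rot: [-3.058, -0.719, 0.001]
wrist_force: [1.4, -1.0, 0.0]
width: 0.991
```

>>> play_rows(
  motion=[
    [0,0,0,0,85],
    [0,0,0,0,85],
  ],
)

```text
time: 1.6
tool_pos: [0.5562, -0.086, 0.3007]
tcp_rot: [3.058, 0.721, -0.002]
wrist_force: [-0.1, -0.2, 0.2]
width: 1.001
```

Run:
```python
from h import *
plan([.56,-.08,.30]); im,i=shot('wrist','w1.png')
print(proj(i,[.56,-.08,.196]))
```

```text
t 1.6 pos [ 0.5562 -0.086   0.3007] q [-1.970e-01  1.600e-02  1.757e+00 -1.000e-03  1.369e+00  9.110e-01] F [-0.1 -0.2  0.2] w 85.5
tool axes
 [[ 0.895  0.446 -0.001]
 [ 0.446 -0.895 -0.   ]
 [-0.001 -0.    -1.   ]] 
tool shift/1000mm [ 0.0061 -0.0037  0.0007]
[277.95540266 208.82354029]
```

View pics/w1.png

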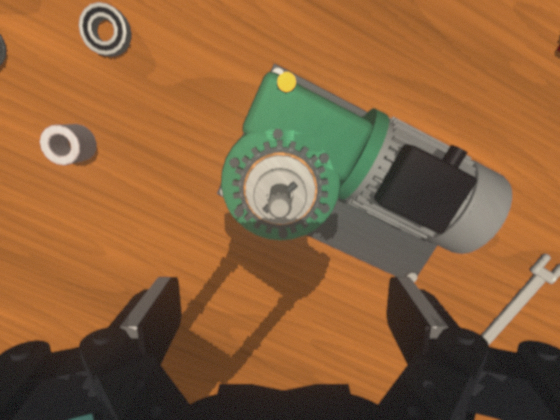

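The shaft tip shows at about (280,208), with the cross pin just above it. I'll zoom in for an exact fix.

Run:
```python
from h import *
im,i=load('w1')
cv2.imwrite('pics/w1c.png',cv2.resize(im[170:226,244:316],None,fx=10,fy=10,interpolation=cv2.INTER_CUBIC))
```

```text
(no output)
```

View pics/w1c.png

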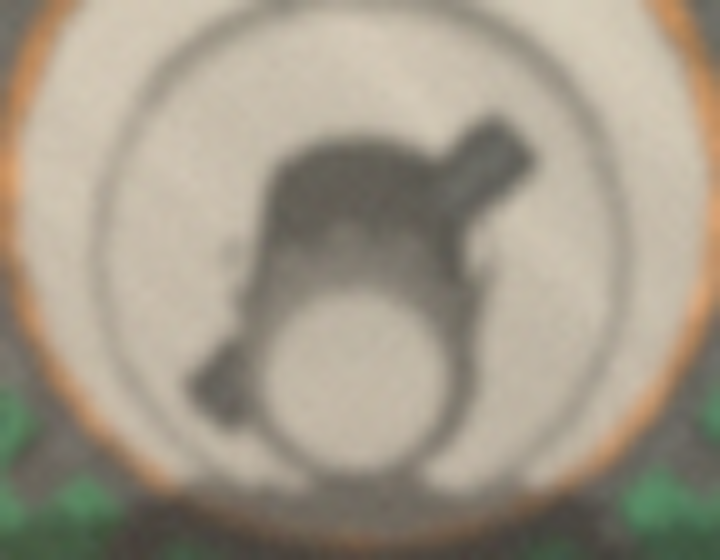

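Tip circle centre at (279.7, 208.2). The pin runs from about (264.6, 209.8) to (295.4, 183.5).

Run:
```python
from h import *
im,i=load('w1')
print('tip',onplane(i,279.7,208.2,.196)); a,b=onplane(i,264.6,209.8,.162),onplane(i,295.4,183.5,.162)
d=b-a; print('pin',(a+b)/2,np.linalg.norm(d),np.degrees(np.arctan2(d[1],d[0])))
plan([.528,.285,.17])
```

```text
tip [ 0.56098212 -0.0809224   0.196     ]
pin [ 0.56124815 -0.0805119   0.162     ] 0.033419622559530016 -22.352516833525314
t 1.65 pos [ 0.5561 -0.0866  0.3009] q [-1.980e-01  1.600e-02  1.757e+00 -1.000e-03  1.369e+00  9.110e-01] F [-0.3 -0.3  0.7] w 84.9
tool axes
 [[ 0.895  0.445 -0.001]
 [ 0.445 -0.895 -0.   ]
 [-0.001 -0.    -1.   ]] 
tool shift/1000mm [ 0.1405 -0.3453  0.1307]
```

>>> play_rows(
  motion=[
    [0.02,-0.049,0,0,85],
    [0.02,-0.049,0,0,85],
    [0.02,-0.049,0.01,0,85],
    [0.02,-0.049,0.02,0,85],
    [0.02,-0.049,0.02,0,85],
  ],
)

```text
time: 2.28
tool_pos: [0.5372, 0.1775, 0.2512]
tcp_rot: [3.059, 0.714, 0.002]
wrist_force: [1.3, -0.7, -0.3]
width: 0.993
```

>>> play_rows(
  motion=[
    [0.02,-0.05,0.03,0,85],
    [0.02,-0.05,0.03,0,85],
    [0,0,0.02,0,85],
    [0,0,0,0,85],
    [0,0,0,0,85],
  ],
)

```text
time: 2.9
tool_pos: [0.5293, 0.2836, 0.1723]
tcp_rot: [3.059, 0.715, 0.002]
wrist_force: [0.5, -0.3, 0.0]
width: 0.997
```

Run:
```python
from h import *
plan([.528,.285,.10]); im,i=shot('wrist','w2.png')
print(proj(i,[.528,.285,.032]))
```

```text
t 2.9 pos [0.5293 0.2836 0.1723] q [ 0.451  0.167  1.832 -0.     1.141  1.562] F [ 0.5 -0.3  0. ] w 85.2
tool axes
 [[ 0.896  0.443  0.001]
 [ 0.443 -0.896  0.   ]
 [ 0.001  0.    -1.   ]] 
tool shift/1000mm [-0.0006 -0.0019  0.0723]
[280.76387662 205.6401093 ]
```

View pics/w2.png

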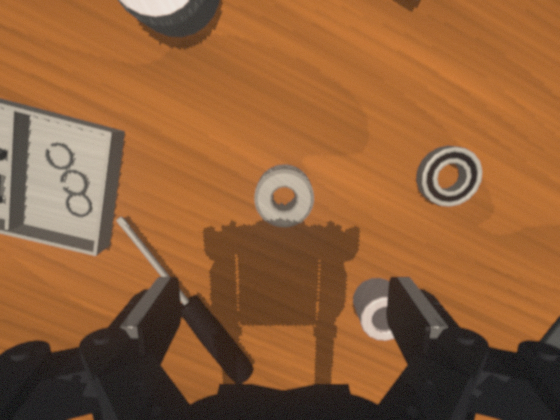

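The collar's top ring is centred at about (284, 195.5), and the space around it is clear for the fingers.

Run:
```python
from h import *
im,i=load('w2'); p=onplane(i,284,195.5,.032); print(p); plan([p[0],p[1],.004])
```

```text
[0.53686973 0.2864072  0.032     ]
t 2.95 pos [0.5296 0.2839 0.1729] q [ 0.451  0.167  1.832 -0.     1.141  1.562] F [ 0.2 -0.2 -0. ] w 84.9
tool axes
 [[ 0.896  0.443  0.002]
 [ 0.443 -0.896  0.001]
 [ 0.002  0.    -1.   ]] 
tool shift/1000mm [0.0072 0.0009 0.1689]
```

>>> play_rows(
  motion=[
    [0.006,0.001,0.03,0,85],
    [0,0,0.03,0,85],
    [0,0,0.03,0,85],
    [0,0,0,0,85],
    [0,0,0,0,85],
  ],
)

```text
time: 3.58
tool_pos: [0.5356, 0.2869, 0.0833]
tcp_rot: [-3.058, -0.717, -0.004]
wrist_force: [-0.8, 0.1, 0.4]
width: 0.994
```

Run:
```python
from h import *
im,i=shot('wrist','w3.png')
plan([.537,.286,.004]); print(proj(i,[.537,.286,.032]))
```

```text
t 3.62 pos [0.5358 0.2873 0.0837] q [ 0.451  0.267  1.889 -0.     0.981  1.561] F [ 0.6 -0.   0.5] w 84.9
tool axes
 [[ 0.896  0.445  0.003]
 [ 0.445 -0.896  0.002]
 [ 0.004  0.    -1.   ]] 
tool shift/1000mm [0.0001 0.0017 0.0797]
[285.45723221 241.8950616 ]
```

View pics/w3.png

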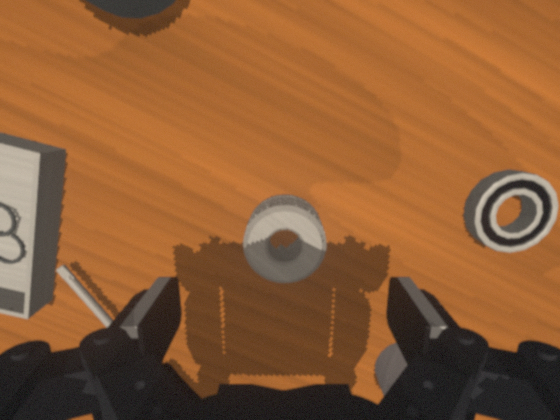

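The collar's top face is centred at about (285, 242), as predicted. Next I'll descend and grip.

>>> play_rows(
  motion=[
    [0,0.0015,0.03,0,85],
    [0,0,0.03,0,85],
    [0,0,0.018,0,85],
    [0,0,0,0,85],
    [0,0,0,0,40],
  ],
  squeeze=70,
)

```text
time: 4.25
tool_pos: [0.5359, 0.2862, 0.0047]
tcp_rot: [-3.058, -0.719, -0.003]
wrist_force: [-0.0, -0.2, 1.3]
width: 0.811
```

>>> play_rows(
  motion=[
    [0,0,0,0,40],
    [0,0,0,0,40],
    [0,0,0,0,40],
    [0,0,0,0,40],
    [0,0,0,0,40],
  ],
  squeeze=70,
)

```text
time: 4.88
tool_pos: [0.5363, 0.2865, 0.0053]
tcp_rot: [-3.057, -0.719, -0.005]
wrist_force: [-0.9, -0.1, 6.4]
width: 0.564
```

>>> play_rows(
  motion=[
    [0,0,-0.035,0,40],
    [0,0,-0.05,0,40],
    [0,0,-0.05,0,40],
    [0,0,-0.05,0,40],
    [0,0,-0.05,0,40],
  ],
)

```text
time: 5.5
tool_pos: [0.534, 0.2853, 0.2394]
tcp_rot: [3.058, 0.719, -0.001]
wrist_force: [1.1, -0.2, -2.3]
width: 0.561
```

Run:
```python
from h import *
plan([.561,-.0807,.24])
```

```text
t 5.5 pos [0.534  0.2853 0.2394] q [ 0.45   0.129  1.749 -0.     1.265  1.559] F [ 1.1 -0.2 -2.3] w 48.0
tool axes
 [[ 0.895  0.446 -0.001]
 [ 0.446 -0.895 -0.   ]
 [-0.001  0.    -1.   ]] 
tool shift/1000mm [-0.1389  0.3397 -0.0005]
```

>>> play_rows(
  motion=[
    [-0.017,0.042,-0.005,0,40],
    [-0.017,0.042,-0.003,0,40],
    [-0.017,0.042,0,0,40],
    [-0.017,0.042,0,0,40],
    [-0.017,0.042,0,0,40],
  ],
)

```text
time: 6.12
tool_pos: [0.5515, 0.0584, 0.2458]
tcp_rot: [-3.058, -0.719, 0.001]
wrist_force: [1.0, -0.5, -2.6]
width: 0.566
```

>>> play_rows(
  motion=[
    [-0.017,0.042,0,0,40],
    [-0.017,0.042,0,0,40],
    [-0.017,0.042,0,0,40],
    [0,0,0,0,40],
    [0,0,0,0,40],
  ],
)

```text
time: 6.75
tool_pos: [0.5621, -0.0755, 0.2458]
tcp_rot: [-3.058, -0.717, 0.001]
wrist_force: [0.0, 0.7, -2.0]
width: 0.568
```

Run:
```python
from h import *
im,i=shot('wrist','w4.png'); plan([.561,-.0807,.24]); 
cv2.imwrite('pics/w4c.png',cv2.resize(im[160:420,170:400,::-1],None,fx=2.2,fy=2.2,interpolation=cv2.INTER_CUBIC))
s=read_state();z=s['tool_pos'][2]
print(proj(i,[.561,-.0807,.196]),proj(i,list(s['tool_pos'][:2])+[z+.027]))
```

```text
t 6.8 pos [ 0.5622 -0.075   0.2458] q [-1.77e-01  5.20e-02  1.82e+00  1.00e-03  1.27e+00  9.32e-01] F [-0.7  0.2 -2.4] w 48.4
tool axes
 [[ 0.895  0.446 -0.001]
 [ 0.446 -0.895  0.001]
 [-0.001 -0.001 -1.   ]] 
tool shift/1000mm [-0.0036  0.0045  0.0058]
[290.11602018 249.27128781] [281.37026906 317.3497208 ]
```

View pics/w4c.png

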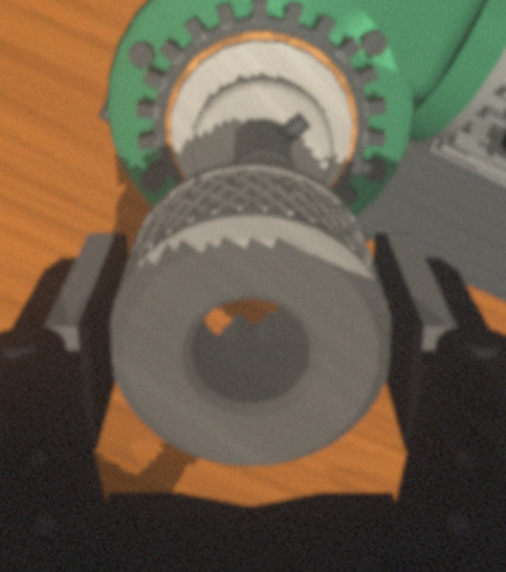

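The collar is held square, with its bore centred at full-image pixel (283, 319), within about 0.5 mm of the tool axis. Next I'll compute the fine alignment.

Run:
```python
from h import *
im,i=load('w4'); s=read_state(); p=onplane(i,170+249/2.2,160+349/2.2,s['tool_pos'][2]+.027); print(p-s['tool_pos'])
plan(np.array([.561,-.0807,.24])-[p[0]-s['tool_pos'][0],p[1]-s['tool_pos'][1],0])
```

```text
[-0.00018838 -0.00084269  0.027     ]
t 6.8 pos [ 0.5622 -0.075   0.2458] q [-1.77e-01  5.20e-02  1.82e+00  1.00e-03  1.27e+00  9.32e-01] F [-0.7  0.2 -2.4] w 48.4
tool axes
 [[ 0.895  0.446 -0.001]
 [ 0.446 -0.895  0.001]
 [-0.001 -0.001 -1.   ]] 
tool shift/1000mm [-0.0031  0.0039  0.0058]
```

>>> play_rows(
  motion=[
    [-0.003,0.004,0,0,40],
    [0,0,0.015,0,40],
    [0,0,0.015,0,40],
    [0,0,0.01,0,40],
    [0,0,0.004,0,40],
  ],
)

```text
time: 7.42
tool_pos: [0.5609, -0.0804, 0.2006]
tcp_rot: [-3.057, -0.719, 0.004]
wrist_force: [-0.1, 0.7, -1.9]
width: 0.563
```

>>> play_rows(
  motion=[
    [0,0,0.004,0,40],
    [0,0,0.004,0,40],
    [0,0,0.004,0,40],
    [0,0,0,0,40],
  ],
)

```text
time: 7.92
tool_pos: [0.5619, -0.0803, 0.19]
tcp_rot: [-3.058, -0.719, -0.001]
wrist_force: [1.1, 3.0, -2.5]
width: 0.561
```

>>> play_rows(
  motion=[
    [0,0,0.004,0,40],
    [0,0,0.004,0,40],
    [0,0,0.004,0,40],
    [0,0,0.004,0,40],
    [0,0,0,0,40],
  ],
)

```text
time: 8.55
tool_pos: [0.5621, -0.0803, 0.1738]
tcp_rot: [-3.058, -0.719, -0.001]
wrist_force: [3.1, 5.0, -2.0]
width: 0.564
```

Run:
```python
from h import *
im,i=shot('wrist','w5.png'); plan([.561,-.0807,.17])
```

```text
t 8.6 pos [ 0.5621 -0.0803  0.1738] q [-1.860e-01  1.060e-01  1.899e+00  1.000e-03  1.136e+00  9.230e-01] F [ 4.   4.2 -2.6] w 48.1
tool axes
 [[ 0.895  0.445  0.001]
 [ 0.445 -0.895  0.001]
 [ 0.001 -0.    -1.   ]] 
tool shift/1000mm [-0.0012 -0.0001  0.0038]
```

The shaft pushes the tool along +x of the tool, about 5 N, so I'll shift that way a little and lower onto the pin.

>>> play_rows(
  motion=[
    [0.0008,0,0.001,0,40],
    [0,0,0.001,0,40],
    [0,0,0.001,0,40],
    [0,0,0.001,0,40],
    [0,0,0,0,40],
  ],
)

```text
time: 9.22
tool_pos: [0.5623, -0.0803, 0.1701]
tcp_rot: [-3.058, -0.719, 0.0]
wrist_force: [1.3, 4.3, -1.6]
width: 0.566
```

>>> play_rows(
  motion=[
    [0.0002,-0.0005,0.001,0,40],
    [0,0,0.001,0,40],
    [0,0,0.001,0,40],
    [0,0,0,0,40],
    [0,0,0,0,40],
  ],
)

```text
time: 9.85
tool_pos: [0.563, -0.0794, 0.1675]
tcp_rot: [-3.058, -0.719, -0.002]
wrist_force: [2.1, 4.8, 1.3]
width: 0.567
```

>>> play_rows(
  motion=[
    [0.0006,-0.0006,0.001,0,40],
    [0,0,0.001,0,40],
    [0,0,0,-0.01,40],
    [0,0,0,-0.01,40],
    [0,0,0,-0.01,40],
  ],
)

```text
time: 10.48
tool_pos: [0.5625, -0.0788, 0.1655]
tcp_rot: [-2.977, -0.998, -0.0]
wrist_force: [3.1, 6.4, 1.0]
width: 0.566
```

```bash
cat > s.py <<'E'
from h import *
s=read_state(); r=R.from_rotvec(s['tcp_rot']).as_matrix()
print('t',round(s['time'],2),'z',s['tool_pos'].round(4),'F',s['wrist_force'].round(1),'Ftool',(r.T@s['wrist_force']).round(1),'Mtool',(r.T@s['torque']).round(2),'q6',s['q'][5].round(3),'lean',(r[:,2]+[0,0,1]).round(3))
E
python3 s.py
```

```text
t 10.47 z [ 0.5625 -0.0788  0.1655] F [3.1 6.4 1. ] Ftool [ 6.3 -3.2 -1. ] Mtool [0.51 0.81 1.52] q6 0.739 lean [-0.     0.002  0.   ]
```

The TCP went below the height where a misaligned collar would rest (about .170), and a 1.5 Nm twist now resists turning. The keyway has evidently dropped over the pin already. I'll undo the turn to release the twist.

>>> play_rows(
  motion=[
    [0,0,0,0.01,40],
    [0,0,0,0.01,40],
    [0,0,0,0.005,40],
    [0.0004,-0.0002,0,0,40],
  ],
)

```text
time: 10.98
tool_pos: [0.562, -0.079, 0.1644]
tcp_rot: [3.046, 0.768, -0.004]
wrist_force: [0.2, 0.2, -2.1]
width: 0.565
```

```bash
python3 s.py
```

```text
t 10.97 z [ 0.562  -0.079   0.1644] F [ 0.2  0.2 -2.1] Ftool [ 0.3 -0.   2.1] Mtool [ 0.04 -0.06  0.04] q6 0.895 lean [-0.002 -0.001  0.   ]
```

The twist and side forces are gone at TCP z .1644, so the collar is lined up just above the cup. Next I'll press down.

>>> play_rows(
  motion=[
    [0,0,0.0015,0,40],
    [0,0,0.0015,0,40],
    [0,0,0.0015,0,40],
    [0,0,0.001,0,40],
    [0,0,0,0,40],
  ],
  squeeze=110,
)

```text
time: 11.6
tool_pos: [0.5627, -0.0789, 0.1606]
tcp_rot: [3.046, 0.767, -0.001]
wrist_force: [-4.3, -0.1, 7.8]
width: 0.558
```

```bash
python3 s.py
```

```text
t 11.6 z [ 0.5627 -0.0789  0.1606] F [-4.3 -0.1  7.8] Ftool [-3.9 -1.9 -7.8] Mtool [ 0.44 -0.69  0.  ] q6 0.895 lean [-0.001 -0.001  0.   ]
```

>>> play_rows(
  motion=[
    [-0.0006,-0.0002,0.001,0,40],
    [0,0,0.001,0,40],
    [0,0,0.001,0,40],
    [0,0,0.001,0,40],
    [0,0,0,0,40],
  ],
)

```text
time: 12.22
tool_pos: [0.5627, -0.079, 0.1583]
tcp_rot: [3.046, 0.767, 0.002]
wrist_force: [-5.6, 1.1, 12.9]
width: 0.558
```

```bash
python3 s.py
```

```text
t 12.22 z [ 0.5627 -0.079   0.1583] F [-5.6  1.1 12.9] Ftool [ -4.4  -3.6 -12.9] Mtool [ 0.77 -0.85  0.01] q6 0.894 lean [ 0.001 -0.001  0.   ]
```

>>> play_rows(
  motion=[
    [-0.0006,-0.0004,0.001,0,40],
    [0,0,0.001,0,40],
    [0,0,0.001,0,40],
    [0,0,0,0,40],
    [0,0,0,0,40],
  ],
)

```text
time: 12.85
tool_pos: [0.5629, -0.079, 0.1581]
tcp_rot: [3.045, 0.767, 0.005]
wrist_force: [-9.3, 2.1, 24.6]
width: 0.555
```

```bash
python3 s.py
```

```text
t 12.85 z [ 0.5629 -0.079   0.1581] F [-9.3  2.1 24.6] Ftool [ -7.1  -6.1 -24.6] Mtool [ 1.18 -1.39  0.07] q6 0.894 lean [ 0.003 -0.001  0.   ]
```

The last 3 mm of command moved it only 0.2 mm and added 12 N, so it is on a hard stop. A final visual check follows.

```bash
python3 - <<'E'
from h import *
w,_=shot('wrist','w6.png'); s,_=shot('scene','s6.png')
a=cv2.resize(w[220:420,170:400],(460,400),interpolation=cv2.INTER_CUBIC); b=cv2.resize(s[110:270,190:320],(325,400),interpolation=cv2.INTER_CUBIC)
cv2.imwrite('pics/f.png',np.hstack([a,b])[:,:,::-1])
E
python3 s.py
```

```text
t 12.95 z [ 0.5629 -0.079   0.1581] F [-9.7  1.9 24.2] Ftool [ -7.6  -6.2 -24.2] Mtool [ 1.23 -1.42  0.06] q6 0.894 lean [ 0.003 -0.001  0.   ]
```

View pics/f.png

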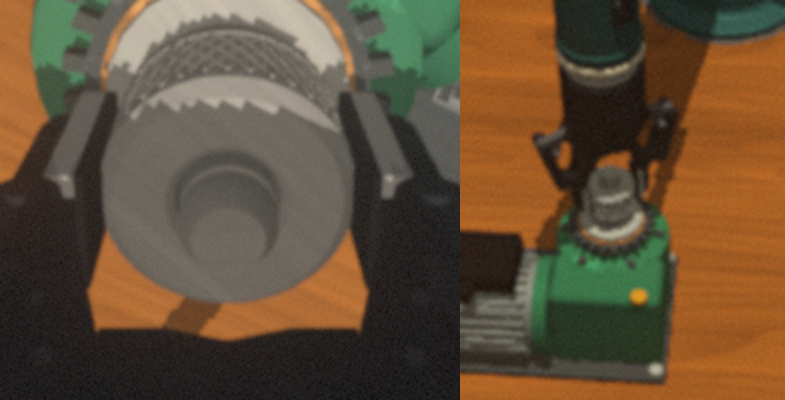

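The shaft stands through the collar and the groove line shows just above the collar's top face. The collar sits level on the cup, still gripped.

```bash
python3 -c "
from workcell import *
print(finish_job())"; python3 s.py
```

```text
the job is handed in; nothing more can be done
None
the job is handed in; nothing more can be done
```

The collar is on the shaft, keyed over the cross pin and pressed down against its stop. I handed the job in at about 13 s with the gripper still holding it and pressing. No verdict came back.

**How it went:** I gripped the collar on the bench and set it over the shaft. The keyway dropped over the pin without any search. I only noticed once I began turning and a twist of 1.5 Nm resisted, so I turned back until that was gone, then pushed the collar down.

**Last checks before handing in:**
- **Depth:** the tool stopped at z = 0.158 m. That puts the underside about 43 mm below the tip, going by the height at which I gripped it. A further 3 mm of push moved it only 0.2 mm and added 12 N.
- **Hold:** the upward force on the tool was about 24 N, with the grip set to 110 N and the tool upright to within 0.003 rad.
- **Picture:** the wrist view shows the shaft standing through the collar, with what looks like the circlip groove just above its top face.

**What disagreed or was not checked:**
- A side force of about 10 N was left while pressing.
- The tool stood about 2.5 mm from where I had measured the shaft's axis. I put this down to an off-centre grip and calibration error, since the bore can only sit about 1.25 mm off the shaft.
- I did not measure the other parts again. No move went near them, except that the open fingers passed about 45 mm from the bush.

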